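Third hand for the jar rack: hold the crosspiece against its panel

TASK

We are putting together a small jar rack in the blue fixture on the shop counter. First swing the fixture's yellow stop arm by its red knob until it stands square to the wooden panel and let go of it; then pick up the brown wooden crosspiece and hold it in the air, level and end-on to the panel, at the height of the red stripe and close beside the yellow block (a gap up to about 15 mm, on the block's side towards the middle of the panel), pressing its end against the sprung panel with a steady 12 N (8 to 16 N will do, never over 22 N). Finish while still holding and pressing it like that, so that I can drive the screw from behind, and leave the jars, tubs and tools where they are.

Things in the scene. Friction and masses are not known exactly. Their poses are not given: they have to be found in the camera images.
- jig: Blue and plywood assembly fixture fixed to the counter; its place and yaw vary. Origin on the counter (height 0), straight below the middle of the panel's front face as it stands unpressed. x points squarely into the panel (the pressing direction, away from the robot), y to the left along the panel, z up. Its plywood base is 10 mm thick and covers x from -60 to +90 mm, y from -95 to +95 mm. Two fixed blue posts, 95 mm high, stand behind the panel from x = +65 mm.
- panel: Light wooden side panel of the rack, 140 mm wide (y), 90 mm high, 12 mm thick, standing 15 to 105 mm above the counter, with a 10 mm high red stripe round it at 60 mm above the counter. Origin in the middle of its front face, on the stripe; axes as those of the fixture. It rests on two springs and slides straight back along the fixture's +x by up to 28 mm: 0.8 N per mm from zero, so 12 N pushes it back 15 mm. It springs back when let go.
- swing_arm (a joint): Angle of the stop arm about its upright hinge pin at x = -15, y = +65 mm in the fixture's frame. 0: the arm points along the fixture's +y (to the left, along the panel); 1.571 rad: square, the arm points along the fixture's -x, straight away from the panel. Positive is anticlockwise from above; it can go from 0 to 2.1 rad, and a light friction (about 1 N at the knob) keeps it where it is left. Starts between 0 and 0.7.
- red_knob (a point): Point on the axis of the red knob of the stop arm, 45 mm above the counter. The knob is an upright round post, 18 mm in diameter, from 20 to 64 mm above the counter, 100 mm from the hinge pin. With the arm square it stands at x = -115, y = +65 mm in the fixture's frame.
- stop_face (a point): Middle of the working side of the yellow stop block on the arm, 45 mm above the counter. The block reaches from 20 to 70 mm above the counter. With the arm square the block covers x from -47 to -17 mm and y from +22 to +73 mm in the fixture's frame, the working side being the one at y = +22. The arm itself is a steel bar 16 mm wide, 12 to 20 mm above the counter, on which the block stands.
- crosspiece_center (a point): Centre of the brown wooden crosspiece, a loose bar 180 mm long (its x), 30 mm wide (its y), 40 mm high (its z), 0.13 kg (somewhat more or less). It starts lying on the counter to the robot's right, with its centre 20 mm up and its 40 mm side upright. Either end may go to the panel. With the crosspiece in the middle of the panel (y = 0 in the fixture's frame) its gap to the yellow block is 7 mm.
- crosspiece: The same crosspiece; origin in the middle of its underside.
- olive_jar: Bystander: green glass jar with a yellow lid, 68 mm in diameter, 95 mm high; origin under its centre.
- honey_jar: Bystander: amber jar with a dark lid, 68 mm in diameter, 105 mm high; origin under its centre.
- tub_stack: Bystander: stack of white tubs upside down, 94 mm in diameter, 117 mm high; origin under its centre.
- sauce_bottle: Bystander: red bottle, 60 mm in diameter, 190 mm high; origin under its centre.
- screwdriver: Bystander: screwdriver with an orange handle, lying; about 200 mm long.
- screw_tray: Bystander: open steel tray of screws, 80 x 110 x 25 mm; origin under its centre.
- tub_lid: Bystander: round red lid, 140 mm in diameter, 14 mm thick, lying flat; origin under its centre.
Things that resemble listed ones, but are neither listed nor needed, are in the scene too. Of the things that look like the crosspiece, the smaller one is meant.

How it is judged:
On the way, in this order (a step that is already met when the one before it is completed fails the run):
1. The stop arm stands square to the panel (within 7 degrees) and has been let go, with the crosspiece not yet at the panel (value of joint swing_arm between 1.441 and 1.701 rad and contact force between the fingers and swing_arm below 0.2 N and contact force between crosspiece and panel below 0.1 N), for 0.3 s.
2. The crosspiece is held in place and pressed on the panel with 8 to 16 N for a second and a half without a break (value of joint swing_arm between 1.441 and 1.701 rad and y of crosspiece_center in the frame of jig between -0.011 and 0.01 m and z of crosspiece_center in the frame of jig between 0.047 and 0.073 m and angle between the x axis of crosspiece_center and the x axis of jig, either way round below 0.12 rad and contact force between crosspiece and panel between 8 and 16 N and contact force between the fingers and crosspiece above 3 N), for 1.5 s.
At the end, for the whole second after the job is handed in: Still held at rest in the fingers, the crosspiece presses on the panel with 8 to 16 N, end-on within 7 degrees, its centre within 13 mm of stripe height and within 10 mm (right: 11) of the panel's middle; the stop arm is square within 7 degrees (all of step 2 and linear speed of crosspiece below 0.02 m/s); the arm keeps its last pose, push and grip.
It fails at once if The panel is pressed with more than 22 N by the crosspiece (contact force between crosspiece and panel above 22 N).
It fails at once if A jar, tub, lid, bottle, tool or tray is moved by more than 30 mm or upset (distance of any of olive_jar, honey_jar, tub_stack, sauce_bottle, screwdriver, screw_tray, tub_lid from where it was at the start of the episode above 0.03 m or angle between any of olive_jar, honey_jar, tub_stack, sauce_bottle, screw_tray, tub_lid's own z axis and vertical above 0.5 rad).
It also fails if it takes over 58 s, if anything falls off the work surface, if the arm or the gripper's body presses on something with over 40 N, if the wrist force passes 120 N, or if a joint passes its speed limit or range.

ROBOT

A 6-joint arm with a two-finger parallel gripper is mounted at the origin on the work surface. World frame = base frame: x ahead of the robot, y to its left, z up, the work surface at z = 0. Lengths are in m, angles in rad, forces in N, time in s.
With the tool pointing down it reaches from about 0.35 to 0.975 m from the base axis. Payload 4.9 kg.
Tool frame: the origin (TCP) lies midway between the tips of the shut fingers; the grasp point (between the pads) lies 19 mm behind it (manip.grip_point_offset is the distance from the TCP to the grasp point, in m); z points along the fingers, y is the direction in which the jaws open and shut (so a half turn about z gives the same grasp; the last joint's range is limited). The gripper opens to 85 mm and grips with 20 to 120 N. Pads are 22 mm wide; open, the fingers measure 114 mm over their backs; the gripper's body (76 mm by 85 mm) begins 54 mm behind the grasp point. The pads swing forward as they close: fully open they stand 13 mm farther back than shut.
Start: joints at [-1.343, 0.053, 1.613, -0, 1.476, -0.119], TCP at [0.212, -0.588, 0.231] pointing down, gripper open.
Joint ranges: [-3.01, 3.01], [-1.01, 2.22], [0.06, 2.58], [-1.02, 4.17], [0.09, 2.62], [-3.14, 3.14]. Speed limits (rad/s): [2.57, 2.57, 3.14, 3.14, 3.14, 3.14].

INTERFACE

Orientations are given as a unit quaternion [w, x, y, z].
In Python, from plant import manip gives the robot as it stands. The module is installed in compiled form; this text tells all that it offers.
- The arm moves only by the tool send_rows, never from a script. Its argument "steps" is a list of rows, each a list of 6 numbers: the shift along the tool's x, y, z in m, then the turn, a rotation vector about the tool's x, y, z in degrees. In form: [[dx, dy, dz, wx, wy, wz], ...]. A call has 1 to 8 rows; each row shifts and turns the commanded pose from where the row before left it, along the tool's axes as they then stand; what a row does not reach is not made up. A row lasts 1/8 s, in which the tool goes at most 62.5 mm and 10.7 degrees, less where a joint would pass 70% of its speed; a pose out of reach is approached as far as the arm can. A call is refused whole if a number of a shift passes 0.0625 or a number of a turn 10.7, either way. A call with a gripper value outside its range is refused whole. "grip" is the opening, from 0 (shut) to 1 (fully open), set as the call begins (left out, the last holds). The fingers move at their own pace and stop on an object; the grip force is fixed at half the most. Time passes only in rows, so rows that do not move let the fingers close. It gives the time, the measured TCP pose, the force and the opening at its end, in the units of the state.
- manip.state(): the state, without advancing time (a new reading comes with each control period).
- manip.grab_frame(name): name is "scene" or "top" or "wrist"; returns the picture (384x512x3 uint8, blue, green, red); there is no depth.
- manip.get_calibration(name): a dict with "K" (3x3 intrinsics, pixels), "R" (3x3) and "t" (3): a world point X has camera coordinates R X + t. Camera axes: x right, y down, z forward; pixel columns grow to the right and rows downward; lengths in m; the calibration is good to about 2 mm. A picture is of the moment at which its call begins: read the wrist's pose just before it. get_calibration takes no time and is no camera call; for the wrist camera it gives the pose at the moment of the call.
- manip.job_done(): hands the job in, once; it reports no verdict.
The state is a dict: "time": time; "joint_pos": joint angles; "joint_vel": joint speeds; "joint_efforts": joint torques, N m; "tool_pos": TCP position; "tool_rot": TCP orientation; "contact_force": force on the tool from outside, world axes, zero at the start; "ft_torque": the same for the moment, N m; "gripper_width": opening from 0.0 (shut) to 1.0 (fully open).
Only numpy, scipy, OpenCV 4.12 (cv2) and the standard library are available. Lean on these libraries where they do the work, as an engineer would, in place of code of your own. Each camera call takes 0.05 s, during which the arm holds its last target.

## Working session

There is one attempt and no reset: what is moved stays moved. The work goes in short steps, Python scripts to look and compute and a tool call to move; the robot and the scene stay as the last step left them, time stands still between calls to the robot, and variables do not carry over. Pictures are saved under pics/ and viewed, and the job is handed in when it is done.

Besides the shell and the picture viewer there is one more tool, called by a JSON object that holds its "name" and its "arguments", one argument or row to a line. send_rows: Moves the arm, as the interface text tells. Its arguments: {"type":"object","properties":{"steps":{"type":"array"},"grip":{"type":"number"}},"required":["steps"]}

```bash
mkdir -p pics; python3 - <<'E'
from plant import manip
import cv2
s=manip.state()
for k,v in s.items(): print(k,v)
print(manip.grip_point_offset)
for n in ("scene","top","wrist"):
    c=manip.get_calibration(n); print(n,c)
    cv2.imwrite(f"pics/{n}0.png",manip.grab_frame(n))
E
```

```text
time 0.0
joint_pos [-1.34303040e+00  5.33475085e-02  1.61429889e+00  4.60291681e-05
  1.47600450e+00 -1.18980763e-01]
joint_vel [-0.00017106 -0.00039745  0.00024366  0.00113253 -0.00031876 -0.00068293]
joint_efforts [-6.24110453e-04 -3.93681800e+01 -3.70178998e+01 -2.64134751e-04
  7.09562548e-03  1.08489036e-06]
tool_pos [ 0.21228169 -0.58718044  0.2300659 ]
tool_rot [-1.02884708e-03  9.85008308e-01  1.72503837e-01 -3.30739627e-05]
contact_force [ 0.3303421  -0.43639887 -0.19874764]
ft_torque [-0.02873274  0.01229475  0.03487992]
gripper_width 1.0024805179870309
0.0187
scene {'K': array([[437.17163878,   0.        , 256.56480157],
       [  0.        , 437.17163878, 192.40530098],
       [  0.        ,   0.        ,   1.        ]]), 'R': array([[-0.86232436,  0.50621108, -0.01212575],
       [ 0.37505063,  0.62243888, -0.68695478],
       [-0.34019659, -0.59692561, -0.72659899]]), 't': array([ 0.44206543, -0.16476073,  1.60030613])}
top {'K': array([[368.95255894,   0.        , 258.62276367],
       [  0.        , 368.95255894, 195.80791389],
       [  0.        ,   0.        ,   1.        ]]), 'R': array([[-0.01989478, -0.99973996, -0.01114504],
       [-0.99454249,  0.0209308 , -0.10221127],
       [ 0.10241797,  0.00905075, -0.99470028]]), 't': array([0.0241806 , 0.50462377, 1.13933089])}
wrist {'K': array([[297.42606493,   0.        , 260.99348596],
       [  0.        , 297.42606493, 187.41546762],
       [  0.        ,   0.        ,   1.        ]]), 'R': array([[ 0.340041  , -0.94040793, -0.00224535],
       [-0.89144722, -0.3230959 ,  0.31769623],
       [-0.29948952, -0.10602814, -0.94818989]]), 't': array([-0.62299458, -0.04201698,  0.37976306])}
```

View pics/top0.png

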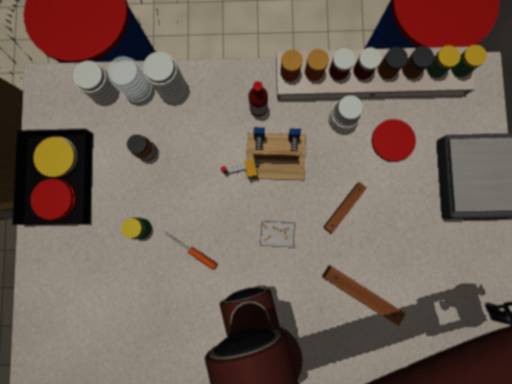

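View pics/scene0.png

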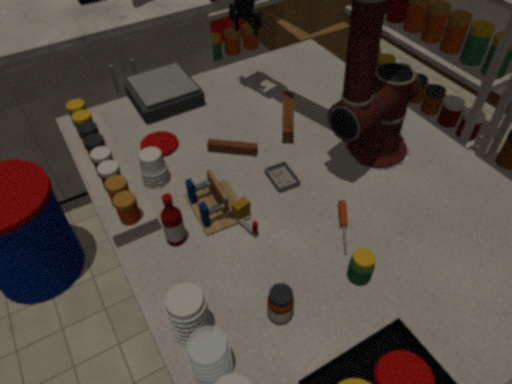

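View pics/wrist0.png

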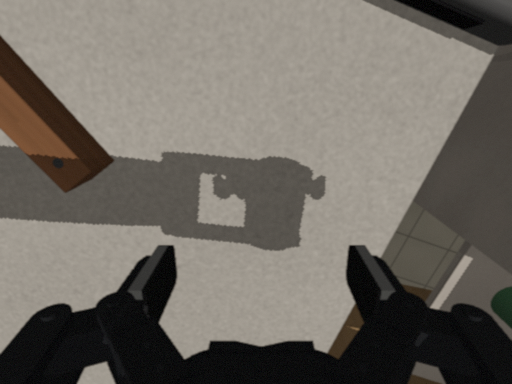

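Top view: the fixture is at about (277,157), with the red knob at (224,170) and the yellow block at (251,169). There are two brown bars: the short one at (345,207) and a longer one at (363,295). By the description I want the short one. A close crop will check that.

```bash
cat > h.py <<'E'
import numpy as np, cv2
from plant import manip
def ray(cal,uv,z):
    K,R,t=cal["K"],cal["R"],cal["t"]
    c=-R.T@t; d=R.T@np.linalg.inv(K)@np.array([uv[0],uv[1],1.])
    return c+d*(z-c[2])/d[2]
def proj(cal,X):
    p=cal["K"]@(cal["R"]@np.array(X)+cal["t"]); return p[:2]/p[2]
E
python3 - <<'E'
from h import *
im=cv2.imread("pics/top0.png")
cr=im[110:250,205:385]; cv2.imwrite("pics/c1.png",cv2.resize(cr,None,fx=4,fy=4,interpolation=cv2.INTER_CUBIC))
cal=manip.get_calibration("top")
hsv=cv2.cvtColor(im,cv2.COLOR_BGR2HSV)
for n,lo,hi in(("brown",(3,90,50),(14,230,200)),("red",(0,180,90),(5,255,255)),("yellow",(20,150,100),(30,255,255)),("ply",(12,60,90),(22,160,230))):
    m=cv2.inRange(hsv,lo,hi)
    cs,_=cv2.findContours(m,cv2.RETR_EXTERNAL,cv2.CHAIN_APPROX_NONE)
    for c in cs:
        if cv2.contourArea(c)>12:
            r=cv2.minAreaRect(c); print(n,np.round(r[0],1),np.round(r[1],1),round(r[2],1),"z.04",ray(cal,r[0],.04).round(3),np.array([ray(cal,p,.04)[:2].round(3) for p in cv2.boxPoints(r)]).tolist() if cv2.contourArea(c)>200 else '')
E
```

```text
brown [485.5 374. ] [18. 51.] 90.0 z.04 [-0.039 -0.646  0.04 ] [[-0.013, -0.573], [-0.015, -0.723], [-0.066, -0.718], [-0.064, -0.569]]
brown [246.7 373.2] [32.2 56.4] 76.5 z.04 [-0.026  0.06   0.04 ] [[0.001, 0.152], [0.037, -0.012], [-0.053, -0.032], [-0.088, 0.131]]
brown [241.  305.1] [15.7 40.6] 53.4 z.04 [0.172 0.074 0.04 ] 
brown [361.4 293.9] [82.5 14.7] 32.3 z.04 [ 0.199 -0.292  0.04 ] [[0.248, -0.176], [0.285, -0.202], [0.15, -0.406], [0.114, -0.38]]
brown [202.  257.8] [32.4  8. ] 33.7 z.04 [0.316 0.192 0.04 ] [[0.334, 0.24], [0.354, 0.226], [0.298, 0.143], [0.278, 0.157]]
brown [344.7 207.1] [10.2 57.8] 37.3 z.04 [ 0.463 -0.253  0.04 ] [[0.402, -0.183], [0.543, -0.298], [0.523, -0.322], [0.383, -0.208]]
brown [443.4  45.9] [ 3.7 29.1] 86.6 z.04 [ 0.979 -0.594  0.04 ] 
brown [35.2 33.4] [68.5 15.2] 61.9 z.04 [1.056 0.738 0.04 ] 
red [ 50.5 198.5] [39. 39.] 90.0 z.04 [0.509 0.667 0.04 ] [[0.572, 0.731], [0.569, 0.607], [0.446, 0.603], [0.449, 0.726]]
red [393.5 140. ] [40. 41.] 90.0 z.04 [ 0.672 -0.415  0.04 ] [[0.738, -0.354], [0.735, -0.484], [0.606, -0.476], [0.609, -0.3
[... 632 characters left out ...]
ow [448.8  55.8] [20.5 19.8] 45.0 z.04 [ 0.945 -0.609  0.04 ] [[0.947, -0.563], [0.993, -0.612], [0.943, -0.654], [0.897, -0.606]]
yellow [475.  55.] [20. 20.] 90.0 z.04 [ 0.945 -0.693  0.04 ] [[0.98, -0.664], [0.978, -0.728], [0.911, -0.722], [0.913, -0.659]]
ply [279.7 231.5] [14.9 10.2] 11.3 z.04 [ 0.391 -0.049  0.04 ] 
ply [347.3 211.9] [ 1.6 33.4] 36.9 z.04 [ 0.448 -0.26   0.04 ] 
ply [274.6 156. ] [60.9 46.3] 1.9 z.04 [ 0.629 -0.039  0.04 ] [[0.56, 0.06], [0.709, 0.053], [0.698, -0.14], [0.55, -0.13]]
ply [483.9  59.5] [ 4.2 17. ] 28.1 z.04 [ 0.93 -0.72  0.04] 
ply [318.2  57.2] [22.8 19.3] 14.7 z.04 [ 0.951 -0.188  0.04 ] 
ply [292.3  57.5] [22.5 19.2] 17.5 z.04 [ 0.952 -0.104  0.04 ]
```

View pics/c1.png

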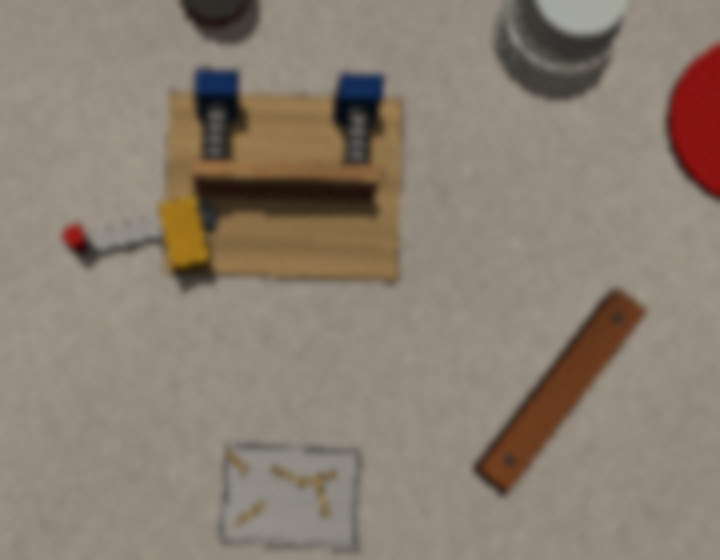

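The short bar measures about 181 x 31 mm, so it is the crosspiece. The long one is about 245 mm. The base corners in the crop are TL (170,92), TR (402,98) and BR (397,282). The knob top is at (74,236).

```bash
python3 - <<'E'
from h import *
cal=manip.get_calibration("top")
f=lambda u,v,z: ray(cal,(205+(u+.5)/4-.5,110+(v+.5)/4-.5),z)
TL,TR,BR=f(170,92,.01),f(402,98,.01),f(397,282,.01)
print(TL,TR,BR,np.linalg.norm(TL-TR),np.linalg.norm(TR-BR))
e=TL-TR; print("yaw from y-edge",np.degrees(np.arctan2(-e[0],e[1])))
e=TR-BR; print("yaw from x-edge",np.degrees(np.arctan2(e[1],e[0])))
# panel top front/back corners z=.105
L,Rr=f(197,176,.105),f(377,184,.105); e=L-Rr
L2,R2=f(197,163,.105),f(381,165,.105); 
print("panel front",L,Rr,np.linalg.norm(e),np.degrees(np.arctan2(-e[0],e[1])), L2,R2)
print("knob",f(74,236,.064)," hingepin",f(208,215,.02))
for p in((613,290),(646,312),(505,495),(476,470)): print(f(*p,.04))
for n in("olive",): pass
print("tray",[f(*p,.02).round(3).tolist() for p in((230,443),(360,450),(357,550),(220,543))])
print("bottle",ray(cal,(258,90),.15),"tub_stack",ray(cal,(349,105),.117))
for p in manip.get_calibration("scene"),: pass
E
```

```text
[0.71450369 0.04735567 0.01      ] [ 0.70516824 -0.14128421  0.01      ] [ 0.55422478 -0.13232607  0.01      ] 0.18887073844064414 0.15120904786028586
yaw from y-edge -2.833154628310475
yaw from x-edge -3.3963855756204526
panel front [0.62345859 0.02475496 0.105     ] [ 0.61442191 -0.10890439  0.105     ] 0.13396448539644862 -3.8678687912891045 [0.63331309 0.02457182 0.105     ] [ 0.62872393 -0.11232295  0.105     ]
knob [0.58759138 0.12119707 0.064     ]  hingepin [0.6102039  0.01822325 0.02      ]
[ 0.53999409 -0.29702894  0.04      ]
[ 0.52215649 -0.32184574  0.04      ]
[ 0.3825442  -0.20656022  0.04      ]
[ 0.40217362 -0.1849943   0.04      ]
tray [[0.428, 0.004, 0.02], [0.42, -0.098, 0.02], [0.342, -0.093, 0.02], [0.35, 0.014, 0.02]]
bottle [0.80134666 0.00837832 0.15      ] tub_stack [ 0.76174127 -0.26145512  0.117     ]
```

```bash
cat >> h.py <<'E'
from scipy.spatial.transform import Rotation as Ro
def pose():
    s=manip.state(); q=np.array(s["tool_rot"]); return np.array(s["tool_pos"]),Ro.from_quat(np.r_[q[1:],q[0]]).as_matrix(),s
def down(yaw):  # tool z down, x at yaw deg
    a=np.radians(yaw); x=np.array([np.cos(a),np.sin(a),0]); z=np.array([0,0,-1.]); return np.c_[x,np.cross(z,x),z]
def plan(pos,yaw,n,p0=None,R0=None):
    p,R,s=pose()
    if p0 is not None: p,R=np.array(p0),R0
    pos=np.array(pos); Rt=down(yaw); w=Ro.from_matrix(R.T@Rt).as_rotvec()/n
    Rn=R.copy(); rows=[]
    for i in range(n):
        d=Rn.T@((pos-p)/(n-i)); d=np.round(d,4); wd=np.round(np.degrees(w),2)
        p=p+Rn@d; Rn=Rn@Ro.from_rotvec(np.radians(wd)).as_matrix(); rows.append((d+0).tolist()+(wd+0).tolist())
    print("[%s]"%",\n".join(str(r) for r in rows)); print("end",p.round(4))
    return p,Rn
def st():
    p,R,s=pose(); print("t%.2f"%s["time"],"p",p.round(4),"yawx %.2f"%np.degrees(np.arctan2(R[1,0],R[0,0])),"tilt",R[:,2].round(4),"F",np.round(s["contact_force"],2),"w %.3f"%s["gripper_width"],"j",np.round(s["joint_pos"],3))
E
python3 - <<'E'
from h import *
cal=manip.get_calibration("wrist"); p,R,s=pose()
c=-cal["R"].T@cal["t"]; print("cam in tool",(R.T@(c-p)).round(4),"\n",(R.T@cal["R"].T).round(3))
plan([.56,.11,.22],101.8,16)
E
```

```text
cam in tool [ 0.0809 -0.0009 -0.1419] 
 [[ 0.    -0.948 -0.318]
 [ 1.     0.    -0.   ]
 [ 0.    -0.318  0.948]]
[[0.0352, -0.0336, 0.0007, 0.0, 0.0, -5.12],
[0.0381, -0.0303, 0.0007, 0.0, 0.0, -5.12],
[0.0407, -0.0268, 0.0007, 0.0, 0.0, -5.12],
[0.0429, -0.0231, 0.0007, 0.0, 0.0, -5.12],
[0.0448, -0.0191, 0.0007, 0.0, 0.0, -5.12],
[0.0463, -0.0151, 0.0007, 0.0, 0.0, -5.12],
[0.0475, -0.0109, 0.0007, 0.0, 0.0, -5.12],
[0.0482, -0.0066, 0.0007, 0.0, 0.0, -5.12],
[0.0486, -0.0023, 0.0007, 0.0, 0.0, -5.12],
[0.0487, 0.0021, 0.0007, 0.0, 0.0, -5.12],
[0.0483, 0.0064, 0.0007, 0.0, 0.0, -5.12],
[0.0475, 0.0107, 0.0007, 0.0, 0.0, -5.12],
[0.0464, 0.0149, 0.0007, 0.0, 0.0, -5.12],
[0.0448, 0.019, 0.0007, 0.0, 0.0, -5.12],
[0.043, 0.0229, 0.0007, 0.0, 0.0, -5.12],
[0.0407, 0.0267, 0.0008, 0.0, 0.0, -5.12]]
end [0.56 0.11 0.22]
```

{"name": "send_rows", "arguments": {
  "steps": [
    [0.035,-0.034,0.001,0,0,-5.1],
    [0.038,-0.03,0.001,0,0,-5.1],
    [0.041,-0.027,0.001,0,0,-5.1],
    [0.043,-0.023,0.001,0,0,-5.1],
    [0.045,-0.019,0.001,0,0,-5.1],
    [0.046,-0.015,0,0,0,-5.1],
    [0.0475,-0.011,0,0,0,-5.1],
    [0.048,-0.007,0,0,0,-5.1]
  ],
  "grip": 1
}}

```text
time: 1.15
tool_pos: [0.3866, -0.2375, 0.226]
tool_rot: [-0.0, 0.862, 0.506, 0.0]
contact_force: [0.6, -0.4, -0.2]
gripper_width: 0.999
```

{"name": "send_rows", "arguments": {
  "steps": [
    [0.0485,-0.002,0.001,0,0,-5.1],
    [0.0485,0.002,0.001,0,0,-5.1],
    [0.048,0.006,0.001,0,0,-5.1],
    [0.0475,0.011,0.001,0,0,-5.1],
    [0.0465,0.015,0.001,0,0,-5.1],
    [0.045,0.019,0.001,0,0,-5.1],
    [0.043,0.023,0,0,0,-5.1],
    [0.041,0.027,0,0,0,-5.1]
  ],
  "grip": 0.4
}}

```text
time: 2.15
tool_pos: [0.5622, 0.1104, 0.2199]
tool_rot: [-0.0, 0.632, 0.775, -0.0]
contact_force: [-0.2, -1.1, -0.8]
gripper_width: 0.399
```

{"name": "send_rows", "arguments": {
  "steps": [
    [0,0,0,0,0,0],
    [0,0,0,0,0,0]
  ]
}}

```text
time: 2.4
tool_pos: [0.5615, 0.1086, 0.2198]
tool_rot: [-0.0, 0.633, 0.774, -0.001]
contact_force: [-0.1, 0.7, -0.1]
gripper_width: 0.398
```

```bash
python3 - <<'E'
from h import *
st(); cal=manip.get_calibration("wrist"); cv2.imwrite("pics/w1.png",manip.grab_frame("wrist"))
np.savez("w1cal.npz",**cal)
p,R,s=pose()
f=lambda n,X: print(n,proj(cal,X).round(1))
f("knob",[.5876,.121,.064]);f("hinge",[.608,.024,.02])
E
```

```text
t2.40 p [0.5615 0.1086 0.2198] yawx 101.47 tilt [-1.1e-03 -5.0e-04 -1.0e+00] F [-0.07  0.72 -0.06] w 0.398 j [ 0.061 -0.065  1.749 -0.     1.458 -0.139]
knob [289.4 165.2]
hinge [284.5 232.2]
```

View pics/w1.png

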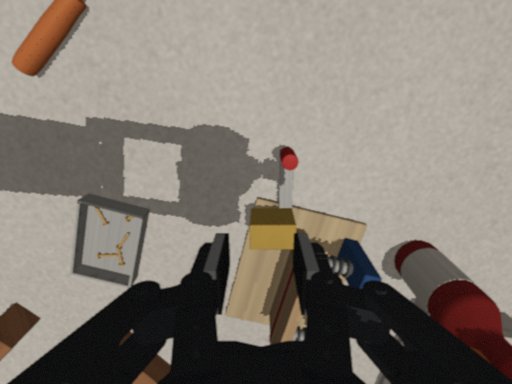

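```bash
python3 - <<'E'
from h import *
im=cv2.imread("pics/w1.png"); cal=dict(np.load("w1cal.npz"))
cv2.imwrite("pics/c2.png",cv2.resize(im[135:345,215:385],None,fx=3.5,fy=2.8*1.0,interpolation=cv2.INTER_CUBIC) if 0 else cv2.resize(im[140:280,220:380],None,fx=4.5,fy=4.2,interpolation=cv2.INTER_CUBIC))
hsv=cv2.cvtColor(im,cv2.COLOR_BGR2HSV)
m=cv2.inRange(hsv[140:180,270:310],(0,130,50),(8,255,255))|cv2.inRange(hsv[140:180,270:310],(172,130,50),(180,255,255))
x,y,w,h=cv2.boundingRect(m); print(x+270,y+140,w,h)
for z,n in((.064,"top"),(.02,"bot")): print(n,[proj(cal,np.array([.5876,.121,z])+np.array([.009*np.cos(a),.009*np.sin(a),0])).round(1).tolist() for a in np.arange(4)*np.pi/2])
E
```

```text
281 147 17 23
top [[297.9, 166.9], [291.4, 156.8], [280.9, 163.5], [287.4, 173.5]]
bot [[293.5, 157.4], [287.8, 148.5], [278.5, 154.4], [284.3, 163.3]]
```

View pics/c2.png

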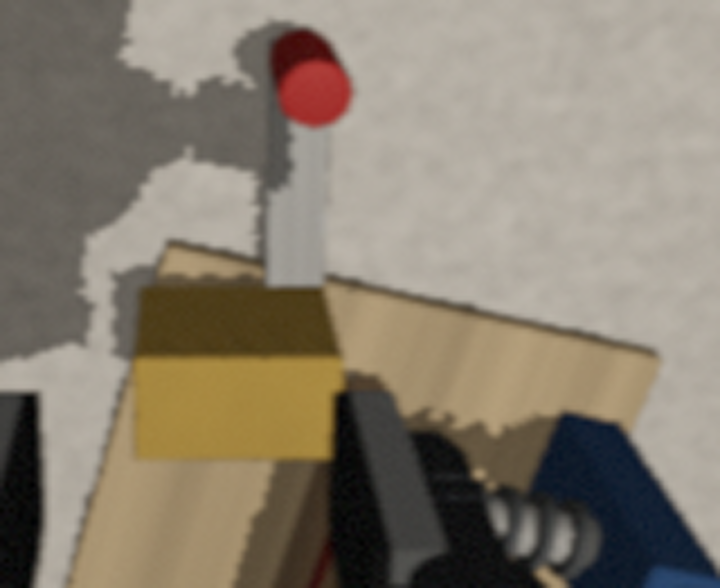

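```bash
python3 - <<'E'
from h import *
cal=dict(np.load("w1cal.npz"))
f=lambda u,v,z: ray(cal,(220+(u+.5)/4.5-.5,140+(v+.5)/4.2-.5),z)
k=f(315,92,.064)
A=f(170,240,.01);B=f(657,352,.01); e=B-A
print("knob",k,"corner front-left",A,"back-left",B,np.linalg.norm(e),"yaw",np.degrees(np.arctan2(e[1],e[0])))
# yaw avg
for yaw in(-3.1,):
    a=np.radians(yaw);ex=np.array([np.cos(a),np.sin(a)]);ey=np.array([-ex[1],ex[0]])
    o1=A[:2]+.06*ex-.095*ey; o2=B[:2]-.09*ex-.095*ey; print(o1,o2)
    for o in(np.array([.6194,-.0417]),(o1+o2)/2):
        h=o-.015*ex+.065*ey; d=k[:2]-h; print("hinge",h,"r",np.linalg.norm(d),"arm angle",np.degrees(np.arctan2(d[1],d[0]))-yaw-90,"target",o-.115*ex+.065*ey)
E
```

```text
knob [0.5869108  0.12485327 0.064     ] corner front-left [0.56527482 0.06074807 0.01      ] back-left [0.71020517 0.05258726 0.01      ] 0.1451599288650166 yaw -3.2228343688867542
[ 0.62004953 -0.03735765] [ 0.61519938 -0.03740663]
hinge [0.60793707 0.02401607] r 0.10300605233842244 arm angle 14.878374798886526 target [0.50808341 0.02942395]
hinge [0.60616153 0.02833393] r 0.09842039938661722 arm angle 14.379597968494508 target [0.50630786 0.03374181]
```

```bash
python3 - <<'E'
from h import *
plan([.587,.1235,.032],101.9,7)
E
```

```text
[[0.0014, 0.004, 0.0269, -0.01, 0.0, -0.07],
[0.0014, 0.004, 0.0268, -0.01, 0.0, -0.07],
[0.0014, 0.004, 0.0269, -0.01, 0.0, -0.07],
[0.0014, 0.004, 0.0268, -0.01, 0.0, -0.07],
[0.0014, 0.004, 0.0269, -0.01, 0.0, -0.07],
[0.0014, 0.0041, 0.0268, -0.01, 0.0, -0.07],
[0.0015, 0.004, 0.0269, -0.01, 0.0, -0.07]]
end [0.587  0.1235 0.032 ]
```

{"name": "send_rows", "arguments": {
  "steps": [
    [0.005,0.014,0.02,0,0,0],
    [0.005,0.014,0.02,0,0,-0.5],
    [0,0,0.03,0,0,0],
    [0,0,0.03,0,0,0],
    [0,0,0.03,0,0,0],
    [0,0,0.03,0,0,0],
    [0,0,0.028,0,0,0],
    [0,0,0,0,0,0]
  ]
}}

```text
time: 3.45
tool_pos: [0.5848, 0.1227, 0.0297]
tool_rot: [-0.002, 0.63, 0.776, -0.002]
contact_force: [1.0, -0.0, 0.3]
gripper_width: 0.404
```

```bash
python3 - <<'E'
from h import *
st(); cv2.imwrite("pics/w2.png",manip.grab_frame("wrist"))
E
```

```text
t3.45 p [0.5848 0.1227 0.0297] yawx 101.86 tilt [-5.7e-03 -6.0e-04 -1.0e+00] F [ 0.97 -0.05  0.32] w 0.404 j [ 0.082  0.198  1.814 -0.     1.136 -0.124]
```

View pics/w2.png

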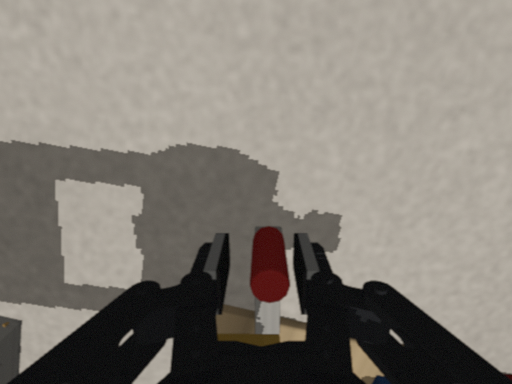

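{"name": "send_rows", "arguments": {
  "steps": [
    [-0.0004,-0.0087,0,0,0,-5],
    [-0.0004,-0.0087,0,0,0,-5],
    [-0.0004,-0.0087,0,0,0,-5],
    [-0.0004,-0.0087,0,0,0,-5],
    [-0.0004,-0.0087,0,0,0,-5],
    [-0.0004,-0.0087,0,0,0,-5],
    [-0.0004,-0.0087,0,0,0,-5],
    [-0.0004,-0.0087,0,0,0,-5]
  ]
}}

```text
time: 4.5
tool_pos: [0.5309, 0.0877, 0.0349]
tool_rot: [0.002, 0.325, 0.946, 0.001]
contact_force: [0.8, 1.4, -0.4]
gripper_width: 0.402
```

{"name": "send_rows", "arguments": {
  "steps": [
    [-0.0004,-0.0087,0,0,0,-5],
    [-0.0004,-0.0087,0,0,0,-5],
    [-0.0004,-0.0087,0,0,0,-5],
    [-0.0004,-0.0087,0,0,0,-5],
    [-0.0004,-0.0087,0,0,0,-5],
    [-0.0004,-0.0087,0,0,0,-5],
    [0,0,0,0,0,0]
  ]
}}

```text
time: 5.38
tool_pos: [0.5107, 0.0395, 0.0344]
tool_rot: [0.002, 0.071, 0.997, -0.0]
contact_force: [0.7, -0.2, -0.7]
gripper_width: 0.404
```

```bash
python3 - <<'E'
from h import *
st(); cal=manip.get_calibration("wrist"); im=manip.grab_frame("wrist");cv2.imwrite("pics/w3.png",im);cv2.imwrite("pics/t3.png",manip.grab_frame("top"))
np.savez("w3cal.npz",**cal)
t=cv2.imread("pics/t3.png"); cv2.imwrite("pics/t3c.png",cv2.resize(t[110:250,205:385],None,fx=4,fy=4,interpolation=cv2.INTER_CUBIC))
E
```

```text
t5.38 p [0.5107 0.0395 0.0344] yawx 171.83 tilt [ 3.6e-03 -4.0e-04 -1.0e+00] F [ 0.71 -0.18 -0.66] w 0.404 j [-0.068 -0.006  2.025 -0.     1.119 -1.496]
```

View pics/w3.png

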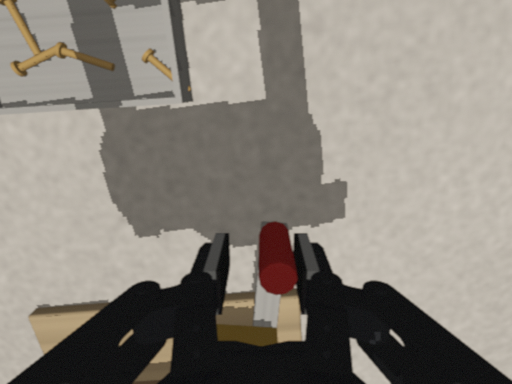

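View pics/t3c.png

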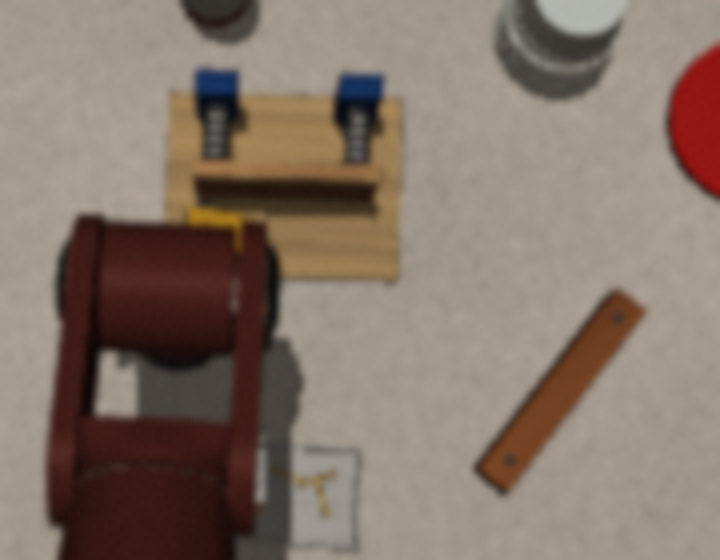

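```bash
python3 - <<'E'
from h import *
cal=dict(np.load("w3cal.npz"))
k=ray(cal,(280,276),.064); print("knob",k)
h=np.array([.607,.0262]); d=k[:2]-h; print(np.linalg.norm(d),np.degrees(np.arctan2(d[1],d[0])))
# base front edge
a,b=ray(cal,(32,309),.01),ray(cal,(130,302),.01); e=a-b; print(a,b,np.degrees(np.arctan2(e[1],e[0])))
E
```

```text
knob [0.50781269 0.04885976 0.064     ]
0.10174274636470496 167.13138088074754
[ 0.54841899 -0.12351528  0.01      ] [ 0.5523117  -0.05560313  0.01      ] -93.28059280988255
```

{"name": "send_rows", "arguments": {
  "steps": [
    [-0.0004,-0.0085,0,0,0,-4.9],
    [-0.0004,-0.0085,0,0,0,-4.9],
    [0,0,0,0,0,0]
  ]
}}

```text
time: 5.85
tool_pos: [0.509, 0.0232, 0.0329]
tool_rot: [0.001, -0.014, 1.0, -0.0]
contact_force: [-0.8, 0.6, -0.4]
gripper_width: 0.4
```

{"name": "send_rows", "arguments": {
  "steps": [
    [0,0.005,0,0,0,0],
    [0,0,-0.03,0,0,0],
    [0,0,-0.04,0,0,0],
    [-0.03,0,-0.04,0,0,0],
    [-0.04,0,-0.04,0,0,0],
    [-0.04,0,0,0,0,0],
    [-0.04,0,0,0,0,0],
    [0,0,0,0,0,0]
  ]
}}

```text
time: 6.85
tool_pos: [0.6597, 0.0336, 0.1814]
tool_rot: [-0.0, -0.015, 1.0, 0.0]
contact_force: [-0.1, -0.8, 0.1]
gripper_width: 0.401
```

```bash
python3 - <<'E'
from h import *
st(); cal=manip.get_calibration("wrist"); im=manip.grab_frame("wrist");cv2.imwrite("pics/w4.png",im)
np.savez("w4cal.npz",**cal)
E
```

```text
t6.85 p [0.6597 0.0336 0.1814] yawx -178.26 tilt [-8.e-04  1.e-04 -1.e+00] F [-0.12 -0.79  0.06] w 0.401 j [-0.062  0.169  1.572  0.     1.402 -1.663]
```

View pics/w4.png

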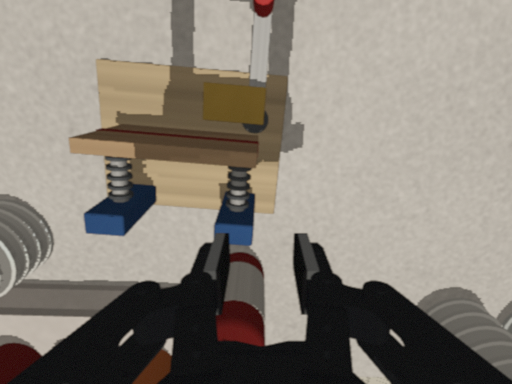

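```bash
python3 - <<'E'
from h import *
im=cv2.imread("pics/w4.png")
cv2.imwrite("pics/c4.png",cv2.resize(im[0:220,65:305],None,fx=3.2,fy=2.7,interpolation=cv2.INTER_CUBIC))
E
```

```text
(no output)
```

View pics/c4.png

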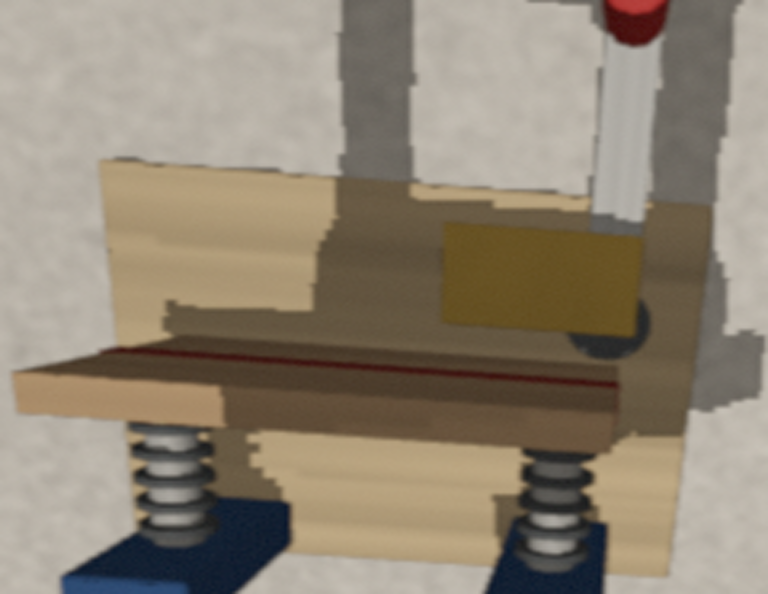

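```bash
python3 - <<'E'
from h import *
cal=dict(np.load("w4cal.npz"))
f=lambda u,v,z: ray(cal,(65+(u+.5)/3.2-.5,(v+.5)/2.7-.5),z)
ang=lambda e:np.degrees(np.arctan2(e[1],e[0]))
FR,FL,BL=f(100,160,.01),f(712,205,.01),f(668,576,.01)
print(FR,FL,BL,np.linalg.norm(FL-FR),np.linalg.norm(FL-BL),"yaw",ang(FL-FR)-90,ang(BL-FL))
P1,P2=f(15,371,.105),f(617,408,.105);print("panel",P1,P2,np.linalg.norm(P1-P2),ang(P2-P1)-90)
yaw=-3.2;a=np.radians(yaw);ex=np.array([np.cos(a),np.sin(a)]);ey=np.array([-ex[1],ex[0]])
print("origin base",(FR[:2]+FL[:2])/2+.06*ex,(FR+BL)[:2]/2-.015*ex,"panel",(P1+P2)[:2]/2)
A=[f(602,40,.02),f(655,40,.02),f(590,220,.02),f(645,220,.02)]
print("arm dir",ang(A[0]-A[2]),ang(A[1]-A[3]),"need",180+yaw)
B=[f(*q,.07) for q in((443,222),(641,236),(636,335),(441,323))]
print("block",[b.round(4).tolist() for b in B],ang(B[1]-B[0])-90,ang(B[2]-B[3])-90,ang(B[3]-B[0]))
o=(FR+BL)[:2]/2-.015*ex
for b in B: d=b[:2]-o; print((d@ex).round(4),(d@ey).round(4))
E
```

```text
[ 0.55512059 -0.12918919  0.01      ] [0.56456759 0.05722196 0.01      ] [0.71204455 0.05010774 0.01      ] 0.18665037661717787 0.14764845352183997 yaw -2.901170035473214 -2.7617830800515137
panel [ 0.61536264 -0.10751984  0.105     ] [0.62131765 0.03046399 0.105     ] 0.13811226903559012 -2.471199229541554
origin base [ 0.61975054 -0.0393329 ] [ 0.61860596 -0.0387034 ] panel [ 0.61834014 -0.03852793]
arm dir 177.6098412840555 179.22291456533912 need 176.8
block [[0.5738, -0.0149, 0.07], [0.5762, 0.0349, 0.07], [0.6053, 0.0346, 0.07], [0.6032, -0.0163, 0.07]] -2.784603682282551 -2.352951709452597 -2.783868883135232
-0.0461 0.0213
-0.0465 0.0711
-0.0174 0.0725
-0.0166 0.0215
```

```bash
python3 - <<'E'
from h import *
plan([.451,-.2435,.19],140.7,8)
E
```

```text
[[0.027, -0.0338, -0.001, 0.0, -0.01, 5.13],
[0.0238, -0.0361, -0.001, 0.0, -0.01, 5.13],
[0.0205, -0.0381, -0.0011, 0.0, -0.01, 5.13],
[0.0171, -0.0398, -0.0011, 0.0, -0.01, 5.13],
[0.0134, -0.0411, -0.001, 0.0, -0.01, 5.13],
[0.0097, -0.0422, -0.0011, 0.0, -0.01, 5.13],
[0.0059, -0.0429, -0.001, 0.0, -0.01, 5.13],
[0.002, -0.0432, -0.0011, 0.0, -0.01, 5.13]]
end [ 0.451  -0.2435  0.19  ]
```

{"name": "send_rows", "arguments": {
  "steps": [
    [0.027,-0.034,-0.001,0,0,5.1],
    [0.024,-0.036,-0.001,0,0,5.1],
    [0.0205,-0.038,-0.001,0,0,5.1],
    [0.017,-0.04,-0.001,0,0,5.1],
    [0.0135,-0.041,-0.001,0,0,5.1],
    [0.01,-0.042,-0.001,0,0,5.1],
    [0.006,-0.043,-0.001,0,0,5.2],
    [0.002,-0.043,-0.001,0,0,5.2]
  ],
  "grip": 0.8
}}

```text
time: 7.9
tool_pos: [0.4491, -0.2442, 0.1902]
tool_rot: [0.0, 0.337, 0.941, -0.0]
contact_force: [0.4, -0.3, -0.5]
gripper_width: 0.802
```

{"name": "send_rows", "arguments": {
  "steps": [
    [0,0,0,0,0,0],
    [0,0,0,0,0,0]
  ]
}}

```text
time: 8.15
tool_pos: [0.4506, -0.2433, 0.1902]
tool_rot: [0.0, 0.336, 0.942, 0.0]
contact_force: [-0.0, 0.5, -0.6]
gripper_width: 0.804
```

```bash
python3 - <<'E'
from h import *
st(); cal=manip.get_calibration("wrist"); im=manip.grab_frame("wrist");cv2.imwrite("pics/w5.png",im)
np.savez("w5cal.npz",**cal)
E
```

```text
t8.15 p [ 0.4506 -0.2433  0.1902] yawx 140.78 tilt [ 2.e-04  5.e-04 -1.e+00] F [-0.04  0.5  -0.61] w 0.804 j [-6.410e-01 -1.930e-01  1.915e+00  1.000e-03  1.419e+00 -1.527e+00]
```

View pics/w5.png

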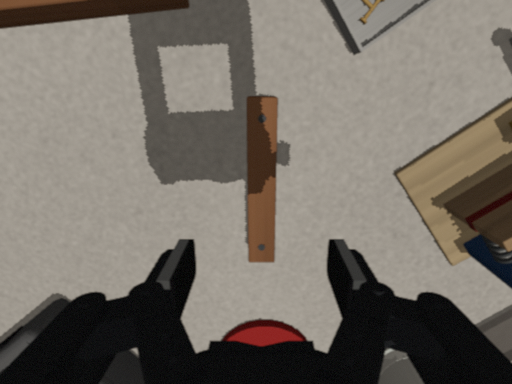

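The wrist view shows the short bar lying straight between the jaws, with its top corners at about (248,96), (277,97), (274,262) and (249,261).

```bash
python3 - <<'E'
from h import *
cal=dict(np.load("w5cal.npz"))
im=cv2.imread("pics/w5.png")[88:270,235:290]; hsv=cv2.cvtColor(im,cv2.COLOR_BGR2HSV)
m=cv2.inRange(hsv,(2,110,20),(18,255,255)); m=cv2.morphologyEx(m,cv2.MORPH_CLOSE,np.ones((7,7)))
cs,_=cv2.findContours(m,0,2); c=max(cs,key=cv2.contourArea)
q=cv2.approxPolyDP(c,6,True)[:,0]+[235,88]; print(q.tolist())
W=np.array([ray(cal,p,.04)[:2] for p in q]); print(W.round(4).tolist(), "mean",W.mean(0))
W=np.array([ray(cal,p,.04)[:2] for p in((248,96),(277.5,96.5),(274.5,262),(249,261.5))])
e=(W[2]+W[3]-W[0]-W[1])/2; print("c",W.mean(0),"len",np.linalg.norm(e),np.linalg.norm(W[0]-W[1]),"dir",np.degrees(np.arctan2(e[1],e[0])))
u=e/np.linalg.norm(e); g=W.mean(0)-.015*u; yaw=np.degrees(np.arctan2(-e[1],-e[0])); print(g,yaw)
plan([g[0],g[1],.006],yaw,8)
E
```

```text
[[248, 97], [249, 260], [269, 261], [276, 98]]
[[0.3848, -0.2056], [0.5203, -0.3179], [0.5356, -0.3012], [0.4022, -0.1858]] mean [ 0.46072544 -0.25262955]
c [ 0.46212034 -0.25131438] len 0.17885849871412618 0.027711705903547386 dir -39.461169454568775
[ 0.4505395  -0.24178105] 140.53883054543124
[[0.0001, 0.0001, 0.023, 0.0, 0.0, 0.04],
[0.0002, 0.0001, 0.023, 0.0, 0.0, 0.04],
[0.0001, 0.0001, 0.023, 0.0, 0.0, 0.04],
[0.0002, 0.0001, 0.023, 0.0, 0.0, 0.04],
[0.0001, 0.0001, 0.0231, 0.0, 0.0, 0.04],
[0.0002, 0.0001, 0.023, 0.0, 0.0, 0.04],
[0.0001, 0.0, 0.0231, 0.0, 0.0, 0.04],
[0.0002, 0.0001, 0.023, 0.0, 0.0, 0.04]]
end [ 0.4505 -0.2417  0.006 ]
```

{"name": "send_rows", "arguments": {
  "steps": [
    [0,0,0.035,0,0,0],
    [0,0,0.035,0,0,0.2],
    [0.0005,0.0005,0.035,0,0,0],
    [0.0005,0,0.03,0,0,0],
    [0,0,0.025,0,0,0],
    [0,0,0.015,0,0,0],
    [0,0,0.008,0,0,0],
    [0,0,0,0,0,0]
  ]
}}

```text
time: 9.2
tool_pos: [0.4507, -0.2429, 0.0073]
tool_rot: [-0.0, 0.337, 0.941, 0.0]
contact_force: [-0.2, 0.4, 0.1]
gripper_width: 0.801
```

{"name": "send_rows", "arguments": {
  "steps": [
    [0,0,0,0,0,0],
    [0,0,0,0,0,0],
    [0,0,0,0,0,0],
    [0,0,0,0,0,0],
    [0,0,0,0,0,0],
    [0,0,0,0,0,0]
  ],
  "grip": 0
}}

```text
time: 9.95
tool_pos: [0.4512, -0.2438, 0.0084]
tool_rot: [0.001, 0.337, 0.941, -0.0]
contact_force: [-0.6, -0.1, 5.7]
gripper_width: 0.338
```

```bash
python3 - <<'E'
from h import *
st(); cal=manip.get_calibration("wrist"); im=manip.grab_frame("wrist");cv2.imwrite("pics/w6.png",im)
np.savez("w6cal.npz",**cal)
E
```

```text
t9.95 p [ 0.4512 -0.2438  0.0084] yawx 140.57 tilt [ 0.0015 -0.0012 -1.    ] F [-0.62 -0.08  5.7 ] w 0.338 j [-0.641  0.041  2.029 -0.     1.069 -1.523]
```

View pics/w6.png

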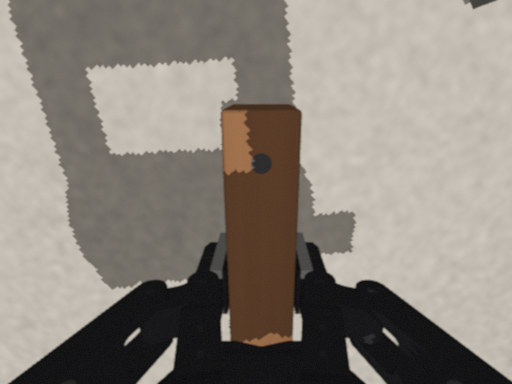

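{"name": "send_rows", "arguments": {
  "steps": [
    [0,0,-0.01,0,0,0],
    [0,0,-0.03,0,0,0],
    [0,0,-0.04,0,0,0],
    [0,0,-0.04,0,0,0],
    [0,0,0,0,0,0]
  ]
}}

```text
time: 10.62
tool_pos: [0.4523, -0.2446, 0.1314]
tool_rot: [0.004, 0.337, 0.941, -0.001]
contact_force: [0.6, -0.5, -1.9]
gripper_width: 0.342
```

```bash
python3 - <<'E'
from h import *
st(); plan([.461,-.031,.13],177.1,8)
E
```

```text
t10.62 p [ 0.4523 -0.2446  0.1314] yawx 140.57 tilt [ 0.0059 -0.0045 -1.    ] F [ 0.63 -0.47 -1.87] w 0.342 j [-0.64  -0.136  1.968 -0.     1.303 -1.523]
[[0.0161, 0.0213, 0.0001, -0.01, 0.05, -4.57],
[0.0144, 0.0225, 0.0001, -0.01, 0.05, -4.57],
[0.0125, 0.0236, 0.0001, -0.01, 0.05, -4.57],
[0.0106, 0.0245, 0.0001, -0.01, 0.05, -4.57],
[0.0086, 0.0253, 0.0001, -0.01, 0.05, -4.57],
[0.0066, 0.0259, 0.0001, -0.01, 0.05, -4.57],
[0.0045, 0.0264, 0.0001, -0.01, 0.05, -4.57],
[0.0024, 0.0266, 0.0002, -0.01, 0.05, -4.57]]
end [ 0.461 -0.031  0.13 ]
```

{"name": "send_rows", "arguments": {
  "steps": [
    [0.016,0.0215,0,0,0,-4.6],
    [0.0145,0.0225,0,0,0,-4.6],
    [0.0125,0.0235,0,0,0,-4.6],
    [0.0105,0.0245,0,0,0,-4.6],
    [0.0085,0.0255,0,0,0,-4.6],
    [0.0065,0.026,0,0,0,-4.5],
    [0.0045,0.0265,0,0,0,-4.5],
    [0.0025,0.0265,0,0,0,-4.5]
  ]
}}

```text
time: 11.62
tool_pos: [0.4578, -0.0281, 0.1253]
tool_rot: [-0.002, 0.024, 1.0, 0.0]
contact_force: [-0.1, 0.2, -1.0]
gripper_width: 0.341
```

{"name": "send_rows", "arguments": {
  "steps": [
    [0,0,0,0,0,0],
    [0,0,0,0,0,0],
    [0,0,0,0,0,0]
  ]
}}

```text
time: 12.0
tool_pos: [0.459, -0.03, 0.1269]
tool_rot: [-0.0, 0.026, 1.0, -0.0]
contact_force: [-0.0, -0.9, -0.5]
gripper_width: 0.339
```

```bash
python3 - <<'E'
from h import *
st()
for n in("wrist","top","scene"):
    cv2.imwrite(f"pics/{n}7.png",manip.grab_frame(n))
t=cv2.imread("pics/top7.png"); cv2.imwrite("pics/t7c.png",cv2.resize(t[110:250,205:385],None,fx=4,fy=4,interpolation=cv2.INTER_CUBIC))
t=cv2.imread("pics/scene7.png"); cv2.imwrite("pics/s7c.png",cv2.resize(t[120:260,150:310],None,fx=4.5,fy=4,interpolation=cv2.INTER_CUBIC))
E
```

```text
t12.00 p [ 0.459  -0.03    0.1269] yawx 176.98 tilt [-7.e-04 -1.e-04 -1.e+00] F [-0.02 -0.88 -0.51] w 0.339 j [-0.227 -0.27   2.089 -0.     1.323 -1.745]
```

View pics/wrist7.png

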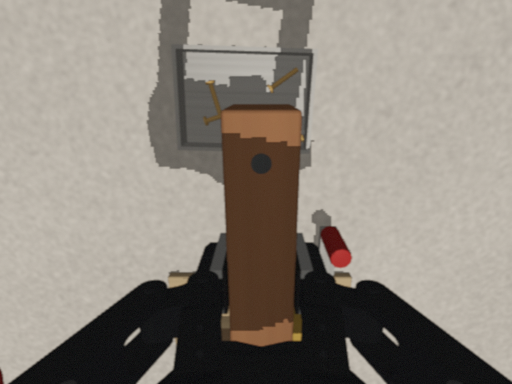

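View pics/t7c.png

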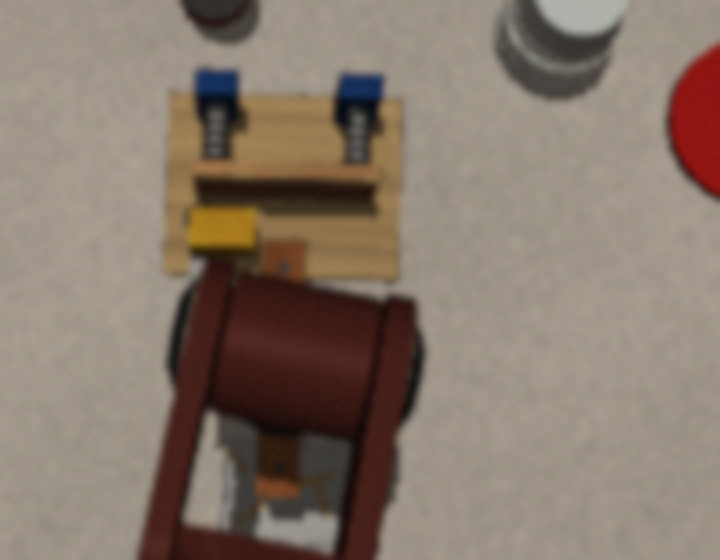

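View pics/s7c.png

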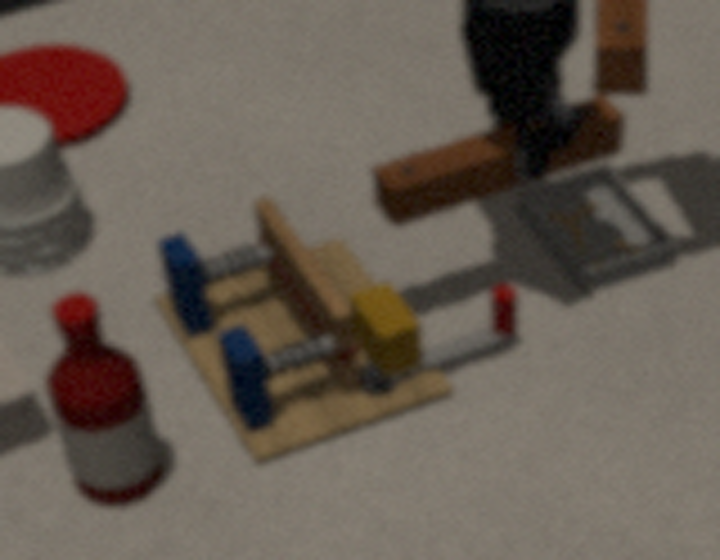

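```bash
python3 - <<'E'
from h import *
cal=manip.get_calibration("top")
f=lambda u,v,z: ray(cal,(205+(u+.5)/4-.5,110+(v+.5)/4-.5),z)
a,b=f(263,242,.1586),f(305,243,.1586); print("front end",a,b,np.linalg.norm(a-b),(a+b)/2)
r=f(280,499-6,.1586); print("rear",r)
p,R,s=pose(); print("expected front end",p[:2]+.1032*-R[:2,0])
B=f(257,246,.07),f(188,248,.07),f(259,207,.07); print("block",B)
st()
E
```

```text
front end [ 0.56335937 -0.02189812  0.1586    ] [ 0.56200186 -0.05142517  0.1586    ] 0.029558229793061216 [ 0.56268061 -0.03666165  0.1586    ]
rear [ 0.38733489 -0.02958239  0.1586    ]
expected front end [ 0.56228458 -0.03532533]
block (array([ 0.5757003, -0.0194158,  0.07     ]), array([0.57530243, 0.03337544, 0.07      ]), array([ 0.60592744, -0.02163669,  0.07      ]))
t12.15 p [ 0.4592 -0.0299  0.1273] yawx 177.00 tilt [-1.e-04 -1.e-04 -1.e+00] F [-0.56  0.99 -1.56] w 0.343 j [-0.227 -0.27   2.088 -0.     1.323 -1.745]
```

{"name": "send_rows", "arguments": {
  "steps": [
    [0,-0.0025,0.02,0,0,0],
    [0,0,0.02,0,0,0],
    [0,0,0.02,0,0,0],
    [0,0,0.013,0,0,0],
    [0,0,0.006,0,0,0],
    [0,0,0,0,0,0],
    [0,0,0,0,0,0]
  ]
}}

```text
time: 13.02
tool_pos: [0.4598, -0.032, 0.0491]
tool_rot: [0.001, 0.026, 1.0, -0.0]
contact_force: [-0.1, -0.1, -2.1]
gripper_width: 0.344
```

```bash
python3 - <<'E'
from h import *
st()
for n in("wrist","top","scene"):
    cv2.imwrite(f"pics/{n}8.png",manip.grab_frame(n))
st()
t=cv2.imread("pics/top8.png"); cv2.imwrite("pics/t8c.png",cv2.resize(t[130:190,240:320],None,fx=9,fy=9,interpolation=cv2.INTER_CUBIC))
t=cv2.imread("pics/scene8.png"); cv2.imwrite("pics/s8c.png",cv2.resize(t[130:250,170:310],None,fx=5,fy=5,interpolation=cv2.INTER_CUBIC))
E
```

```text
t13.03 p [ 0.4598 -0.032   0.0491] yawx 177.07 tilt [ 1.5e-03 -3.0e-04 -1.0e+00] F [-0.1  -0.06 -2.06] w 0.344 j [-0.231 -0.158  2.138 -0.     1.16  -1.751]
t13.18 p [ 0.4596 -0.0319  0.049 ] yawx 177.07 tilt [ 1.3e-03 -3.0e-04 -1.0e+00] F [ 0.27  0.98 -1.49] w 0.338 j [-0.231 -0.158  2.138  0.     1.16  -1.751]
```

View pics/t8c.png

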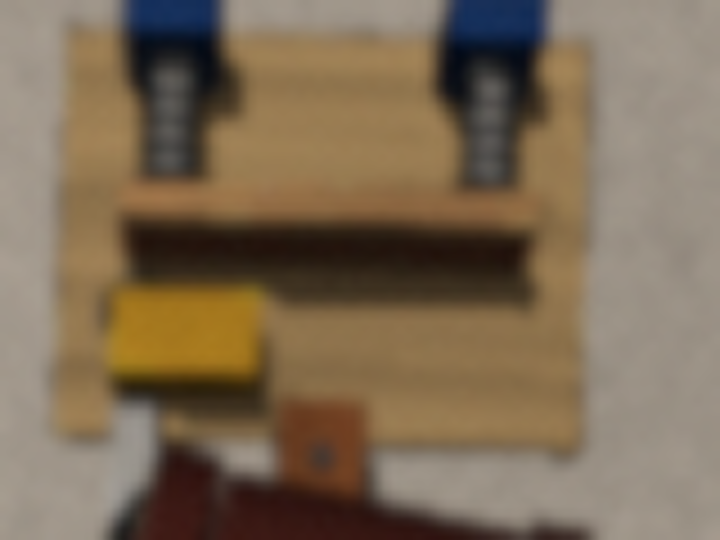

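View pics/s8c.png

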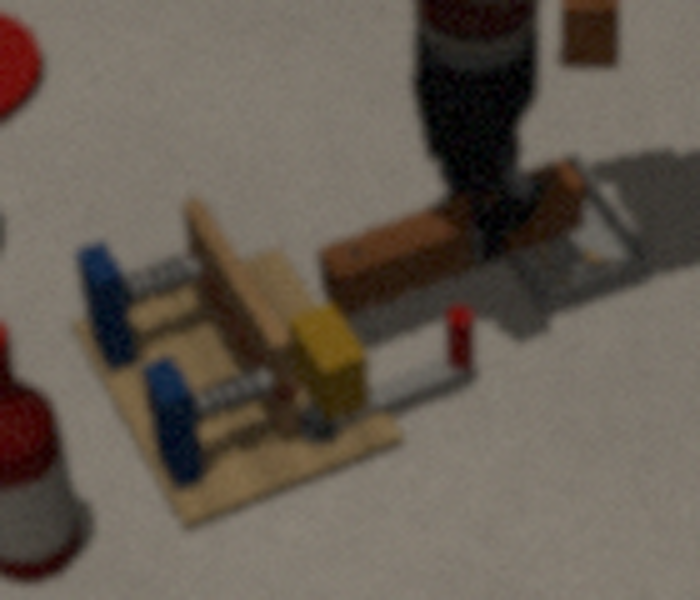

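```bash
python3 - <<'E'
from h import *
cal=manip.get_calibration("top")
f=lambda u,v,z: ray(cal,(240+(u+.5)/9-.5,130+(v+.5)/9-.5),z)
a,b=f(280,402,.0806),f(368,403,.0806); print("front end",a,b,np.linalg.norm(a-b),(a+b)/2)
p,R,s=pose(); print("expected front end",p[:2]+.1032*-R[:2,0])
B=f(266,286,.07),f(264,380,.07); print("block",B)
P=f(122,219,.105),f(534,230,.105); print("panel",P,(P[0]+P[1])/2,np.linalg.norm(P[0]-P[1]))
an=np.radians(-2.9);ex=np.array([np.cos(an),np.sin(an)]);ey=np.array([-ex[1],ex[0]])
m=(a+b)[:2]/2
for o in((P[0]+P[1])[:2]/2,np.array([.6194,-.0417])): print("bar end in jig",(m-o)@ex,(m-o)@ey, "block", [((q[:2]-o)@ex,(q[:2]-o)@ey) for q in B])
o=np.array([.6188,-.039]);m=p[:2]+.1032*-R[:2,0];print("by wrist/kinematics",(m-o)@ex,(m-o)@ey)
E
```

```text
front end [ 0.56428904 -0.02440444  0.0806    ] [ 0.5633072 -0.0539658  0.0806   ] 0.029577660077473 [ 0.56379812 -0.03918512  0.0806    ]
expected front end [ 0.56270998 -0.03719272]
block (array([ 0.606075  , -0.02083071,  0.07      ]), array([ 0.57367926, -0.01941231,  0.07      ]))
panel (array([0.62271006, 0.02704493, 0.105     ]), array([ 0.61597365, -0.10899383,  0.105     ])) [ 0.61934185 -0.04097445  0.105     ] 0.13620545237088708
bar end in jig -0.055563130415692864 -0.0010230805795288875 block [(np.float64(-0.014268997342792163), np.float64(0.019446730210373266)), (np.float64(-0.04669500468398659), np.float64(0.019224317764912326))]
bar end in jig -0.05565790941796733 -0.00030140147957765094 block [(np.float64(-0.014363776345066623), np.float64(0.020168409310324504)), (np.float64(-0.046789783686261056), np.float64(0.019945996864863563))]
by wrist/kinematics -0.0561096272414459 -0.0010327972940449097
```

{"name": "send_rows", "arguments": {
  "steps": [
    [-0.008,0,0,0,0,0],
    [-0.01,0,0,0,0,0],
    [-0.01,0,0,0,0,0],
    [-0.01,0,0,0,0,0],
    [-0.007,0,0,0,0,0],
    [-0.004,0,0,0,0,0],
    [0,0,0,0,0,0],
    [0,0,0,0,0,0]
  ]
}}

```text
time: 14.18
tool_pos: [0.5078, -0.0343, 0.0482]
tool_rot: [-0.0, 0.026, 1.0, 0.0]
contact_force: [-0.2, 0.2, -0.5]
gripper_width: 0.34
```

{"name": "send_rows", "arguments": {
  "steps": [
    [-0.003,0,0,0,0,0],
    [-0.003,0,0,0,0,0],
    [-0.002,0,0,0,0,0],
    [-0.002,0,0,0,0,0],
    [0,0,0,0,0,0],
    [0,0,0,0,0,0]
  ]
}}

```text
time: 14.92
tool_pos: [0.5178, -0.0348, 0.0482]
tool_rot: [-0.0, 0.026, 1.0, 0.0]
contact_force: [-2.4, 0.5, 0.3]
gripper_width: 0.344
```

```bash
python3 - <<'E'
from h import *
an=np.radians(-2.9);ex=np.array([np.cos(an),np.sin(an)])
st(); p,R,s=pose(); o=np.array([.6188,-.039]);m=p[:2]+.1032*-R[:2,0];print("end x",(m-o)@ex)
for n in("top",):
    cv2.imwrite(f"pics/{n}9.png",manip.grab_frame(n))
st()
t=cv2.imread("pics/top9.png"); cv2.imwrite("pics/t9c.png",cv2.resize(t[130:190,240:320],None,fx=9,fy=9,interpolation=cv2.INTER_CUBIC))
E
```

```text
t14.93 p [ 0.5178 -0.0348  0.0482] yawx 177.07 tilt [-5.e-04  0.e+00 -1.e+00] F [-2.36  0.53  0.28] w 0.344 j [-0.211 -0.009  2.001 -0.     1.15  -1.73 ]
end x 0.0021214885787611856
t14.97 p [ 0.5178 -0.0348  0.0482] yawx 177.07 tilt [-5.e-04  0.e+00 -1.e+00] F [-2.56 -1.    0.23] w 0.343 j [-0.211 -0.009  2.001 -0.     1.15  -1.73 ]
```

View pics/t9c.png

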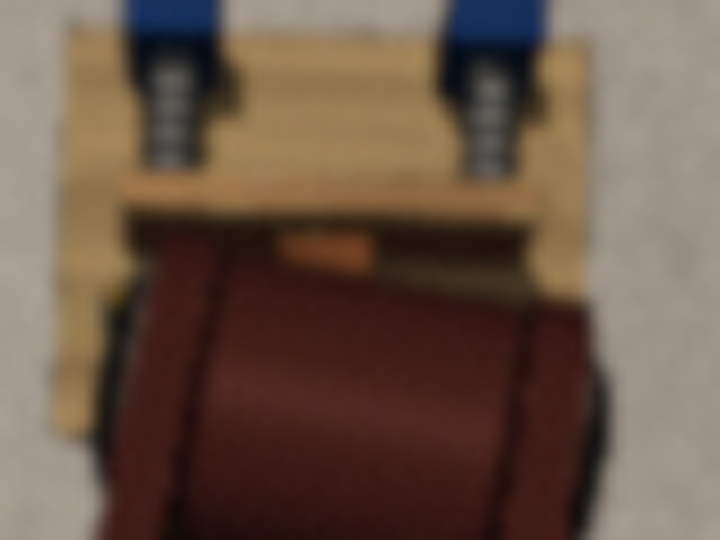

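{"name": "send_rows", "arguments": {
  "steps": [
    [-0.002,0,0,0,0,0],
    [-0.002,0,0,0,0,0],
    [-0.002,0,0,0,0,0],
    [-0.002,0,0,0,0,0],
    [-0.001,0,0,0,0,0],
    [0,0,0,0,0,0],
    [0,0,0,0,0,0],
    [0,0,0,0,0,0]
  ]
}}

```text
time: 15.98
tool_pos: [0.5258, -0.0352, 0.0481]
tool_rot: [-0.002, 0.026, 1.0, 0.0]
contact_force: [-9.4, 0.9, 3.2]
gripper_width: 0.339
```

```bash
python3 - <<'E'
from h import *
st()
for n in("scene","wrist"): cv2.imwrite(f"pics/{n}10.png",manip.grab_frame(n)); st()
t=cv2.imread("pics/scene10.png"); cv2.imwrite("pics/s10c.png",cv2.resize(t[130:250,170:310],None,fx=5,fy=5,interpolation=cv2.INTER_CUBIC))
E
```

```text
t15.97 p [ 0.5258 -0.0352  0.0481] yawx 177.07 tilt [-3.5e-03  3.0e-04 -1.0e+00] F [-9.45  0.92  3.21] w 0.339 j [-0.208  0.012  1.98  -0.     1.153 -1.727]
t16.02 p [ 0.5258 -0.0352  0.0481] yawx 177.07 tilt [-3.5e-03  3.0e-04 -1.0e+00] F [-9.21  0.26  4.33] w 0.341 j [-0.208  0.012  1.98  -0.     1.153 -1.727]
t16.07 p [ 0.5258 -0.0352  0.0481] yawx 177.07 tilt [-3.5e-03  3.0e-04 -1.0e+00] F [-8.4   0.52  4.04] w 0.343 j [-0.208  0.012  1.98  -0.     1.153 -1.727]
```

View pics/s10c.png

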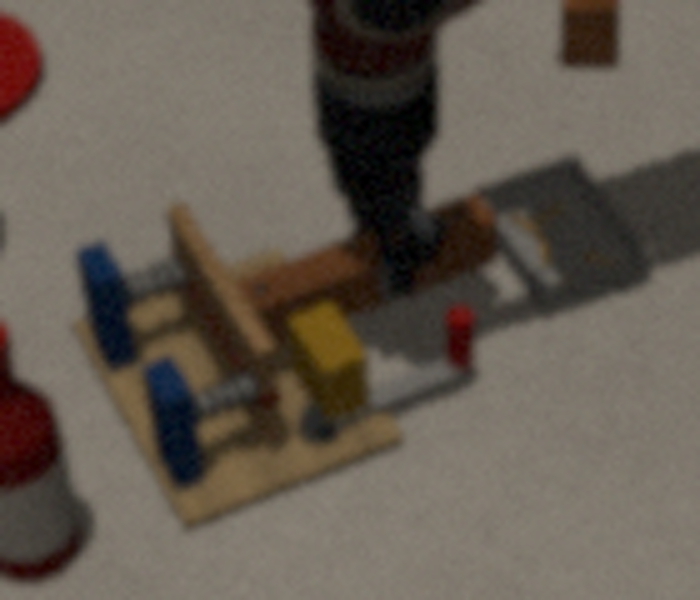

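View pics/wrist10.png

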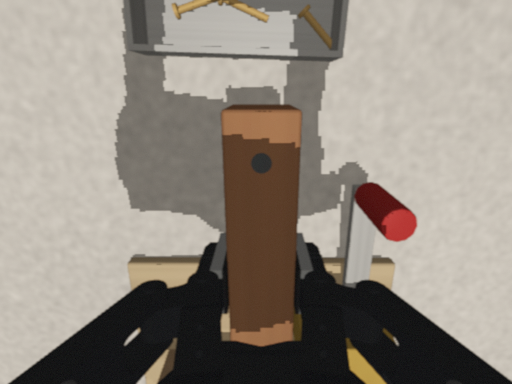

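{"name": "send_rows", "arguments": {
  "steps": [
    [-0.001,0,0,0,0,0],
    [-0.001,0,0,0,0,0],
    [-0.001,0,0,0,0,0],
    [0,0,0,0,0,0],
    [0,0,0,0,0,0],
    [0,0,0,0,0,0],
    [0,0,0,0,0,0],
    [0,0,0,0,0,0]
  ]
}}

```text
time: 17.08
tool_pos: [0.5283, -0.0353, 0.048]
tool_rot: [-0.002, 0.026, 1.0, 0.0]
contact_force: [-11.3, -0.3, 5.4]
gripper_width: 0.343
```

{"name": "send_rows", "arguments": {
  "steps": [
    [0,0,0,0,0,0],
    [0,0,0,0,0,0],
    [0,0,0,0,0,0],
    [0,0,0,0,0,0],
    [0,0,0,0,0,0],
    [0,0,0,0,0,0],
    [0,0,0,0,0,0],
    [0,0,0,0,0,0]
  ]
}}

```text
time: 18.08
tool_pos: [0.5283, -0.0353, 0.048]
tool_rot: [-0.002, 0.026, 1.0, 0.0]
contact_force: [-11.3, 0.1, 5.3]
gripper_width: 0.345
```

```bash
python3 - <<'E'
from h import *
an=np.radians(-2.9);ex=np.array([np.cos(an),np.sin(an)]);ey=np.array([-ex[1],ex[0]])
for n in("scene","wrist","top"): st(); cv2.imwrite(f"pics/{n}11.png",manip.grab_frame(n))
p,R,s=pose(); o=np.array([.6188,-.039]);m=p[:2]+.0132*-R[:2,0];print("centre in jig",(m-o)@ex,(m-o)@ey,p[2]+.0116)
t=cv2.imread("pics/top11.png"); cv2.imwrite("pics/t11c.png",cv2.resize(t[130:190,240:320],None,fx=9,fy=9,interpolation=cv2.INTER_CUBIC))
E
```

```text
t18.07 p [ 0.5283 -0.0353  0.048 ] yawx 177.07 tilt [-4.8e-03  4.0e-04 -1.0e+00] F [-11.25   0.08   5.34] w 0.345 j [-2.070e-01  1.900e-02  1.973e+00 -1.000e-03  1.154e+00 -1.726e+00]
t18.12 p [ 0.5283 -0.0353  0.0481] yawx 177.07 tilt [-4.7e-03  4.0e-04 -1.0e+00] F [-11.26   0.56   5.25] w 0.340 j [-2.070e-01  1.900e-02  1.973e+00 -1.000e-03  1.154e+00 -1.726e+00]
t18.18 p [ 0.5283 -0.0353  0.048 ] yawx 177.07 tilt [-4.7e-03  4.0e-04 -1.0e+00] F [-10.79   0.08   5.43] w 0.342 j [-2.070e-01  1.900e-02  1.973e+00 -1.000e-03  1.154e+00 -1.726e+00]
centre in jig -0.07735093424399515 -0.0008781800884720657 0.05963745362956297
```

View pics/wrist11.png

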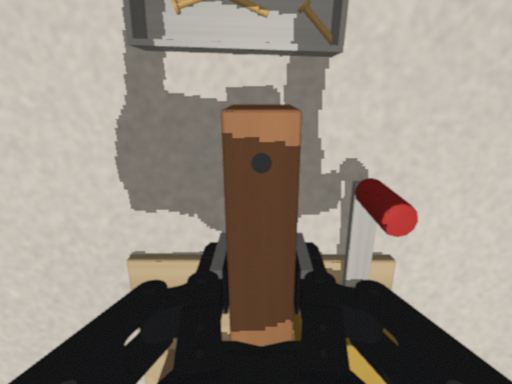

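View pics/t11c.png

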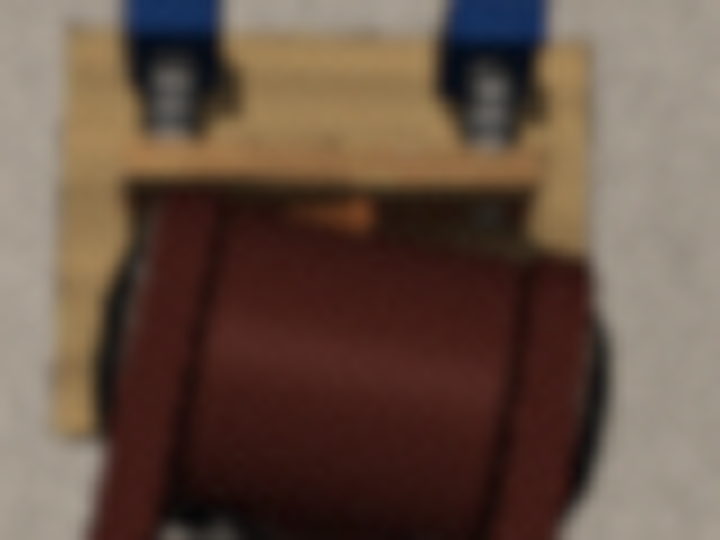

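{"name": "send_rows", "arguments": {
  "steps": [
    [0,0,0,0,0,0],
    [0,0,0,0,0,0],
    [0,0,0,0,0,0],
    [0,0,0,0,0,0],
    [0,0,0,0,0,0],
    [0,0,0,0,0,0],
    [0,0,0,0,0,0],
    [0,0,0,0,0,0]
  ]
}}

```text
time: 19.23
tool_pos: [0.5283, -0.0353, 0.048]
tool_rot: [-0.002, 0.026, 1.0, 0.0]
contact_force: [-11.2, -0.3, 5.3]
gripper_width: 0.341
```

```bash
python3 - <<'E'
from h import *
st(); print(manip.job_done())
E
```

```text
t19.23 p [ 0.5283 -0.0353  0.048 ] yawx 177.07 tilt [-4.7e-03  4.0e-04 -1.0e+00] F [-11.18  -0.33   5.35] w 0.341 j [-2.070e-01  1.900e-02  1.973e+00 -1.000e-03  1.154e+00 -1.726e+00]
the job is handed in; nothing more can be done
None
```

I swung the stop arm square by its knob and let go, then picked up the short crosspiece. It is now held beside the yellow block, pressing on the panel, and the job was handed in at about 19 s. No verdict was reported.

**Last checks:**
- **Push:** a steady 11.2 N into the panel, about 12.4 N counting the upward part. The panel visibly moved back about 13 mm, which fits.
- **Crosspiece position:** its centre is about 1 mm right of the panel's middle and about 60 mm up. It lies along the panel's axis to within about 1°, and it did not slip in the fingers.
- **Stop arm:** the yellow block's corners matched the square position within about 1 mm after I let go. The last wrist picture shows the knob and arm bar still in place.

**Disagreements:**
- Early fixes of the fixture's sideways position differed by about 5 mm, one outlier by 10 mm. The later top and wrist views agreed within about 2 mm, and I used those.
- The bar's outline gave slightly different widths (28 to 30 mm) in the two cameras.
- About 5 N of upward force appeared at the wrist while pressing, which I took to be friction at the panel.

I did not touch any jar, tub or tool, but I did not measure their places again at the end.

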